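# Gauge the press stud with a thread ring gauge

## Task

Take the knurled ring gauge off its black rest, put it on the threaded stud and screw it down clockwise, without forcing it, until it bottoms on the shoulder and you feel the resistance rise. Then back it off half a turn so that it is not left jammed, let go and leave it there on the thread; do not disturb the other things on the desk.

Things in the scene. Friction and masses are not known exactly. Their poses are not given: they have to be found in the camera images.
- ring_mid (a point): centre (half-way up, on the axis) of the ring gauge: a steel ring, knurled outside, 46 mm outside diameter, 24 mm high, about 0.13 to 0.2 kg, bore 29 mm. It stands with its bore upright on the black rest; z is its axis, pointing up. A larger, flatter plain ring (64 mm across, 12 mm high) on the desk is not it
- ring_foot (a point): centre of the ring gauge's lower face, which must stay downwards. Its inside thread is near this face: four stubs, 2.5 mm thick, reach in to 9.7 mm from the axis, two opposite ones 5 mm and the other two 8 mm above this face
- rest: fixed black rest the ring gauge stands on at the start: a post 42 mm across whose top is 20 mm above the desk, on a foot 68 mm across and 5 mm high; origin on the desk under its centre (the ring may stand up to 3 mm off-centre)
- stud_top (a point): centre of the very top of the fixed, upright steel stud. Below it come a cone (8 mm across at the top, widening to 17 mm over 8 mm) and 5 mm of plain pilot 17 mm across, over which the ring's stubs pass with about 1.1 mm of clearance all round; then the thread. The top stands 27 to 32 mm above the shoulder
- thread_end (a point): upper end of the stud's thread, on its axis, 13 mm below the stud's top. Right-hand thread, 27 mm across, two starts: clockwise from above screws down 12 mm per turn, axial play about 1 mm; self-locking. Which angle catches is found by feel: rest the ring on the thread, turn clockwise, let it sink with the lead; it catches within half a turn. About 0.7 to 1.5 turns in all
- shoulder (a point): centre of the flat round shoulder (36 mm across, narrower than the ring: fingers can reach past it) from which the stud rises, 75 mm above the desk. The ring bottoms when its lower face meets it. At first it still turns lightly (the play), then the turning moment climbs from below 0.05 by about 0.05 N m per 0.1 rad: 0.15 to 0.25 N m is well seated, 0.4 N m is forcing it
- fixture: the fixed fixture that carries the stud: an aluminium column 36 mm across on a round boss 48 mm across (top 26 mm above the desk) and a grey base plate 84 x 84 x 14 mm; origin on the desk under the column's axis
Mind the look-alikes: they are no part of the job. Leave any pink or turquoise look-alike of the fixture alone.

How it is judged:
On the way:
1. the ring gauge is screwed down onto the shoulder, seated lightly tight (contact force between ring_gauge and fixture above 6 N and horizontal distance between ring_mid and shoulder below 0.003 m and z of ring_mid in the frame of shoulder below 0.0135 m and angle between ring_mid's own z axis and vertical below 0.1 rad), for 0.1 s.
At the end, for the whole second after the job is handed in: the ring gauge is released and at rest on the thread, upright within 0.12 rad and within 3 mm of the stud's axis, its lower face 2 to 8 mm above the shoulder (half a turn back from the stop leaves about 4 to 6 mm, because of the play) (z of ring_mid in the frame of shoulder between 0.014 and 0.02 m and horizontal distance between ring_mid and shoulder below 0.003 m and angle between ring_mid's own z axis and vertical below 0.12 rad and linear speed of ring_gauge below 0.01 m/s and contact force between the fingers and ring_gauge below 0.1 N); the robot touches nothing.
It fails at once if the ring is forced: more than 40 N between the ring gauge and the shoulder (contact force between ring_gauge and fixture above 40 N).
It fails at once if the thread is forced: more than 60 N between the ring gauge and the stud (contact force between ring_gauge and stud above 60 N).
It fails at once if another thing on the desk is pushed more than 20 mm (distance of any of phone, plain_ring, tip_box, tube, tube_upright, marker, notepad from where it was at the start of the episode above 0.02 m).
It also fails if it takes over 72 s, if anything falls off the work surface, if the arm or the gripper's body presses on something with over 40 N, if the wrist force passes 120 N, or if a joint passes its speed limit or range.

## Robot

A 6-joint arm with a two-finger parallel gripper is mounted at the origin on the work surface. World frame = base frame: x ahead of the robot, y to its left, z up, the work surface at z = 0. Lengths are in m, angles in rad, forces in N, time in s.
With the tool pointing down it reaches from about 0.35 to 0.725 m from the base axis. Payload 6 kg.
Tool frame: the origin (TCP) lies at the very end of the fingers, on their centre line; the grasp point (between the pads) lies 19 mm behind it (manip.grip_depth is the z of the grasp point in the tool frame, in m); z points along the fingers, y is the direction in which the jaws open and shut (so a half turn about z gives the same grasp; the last joint's range is limited). The gripper opens to 85 mm and grips with 20 to 120 N. Pads are 22 mm wide; open, the fingers measure 114 mm over their backs; the gripper's body (76 mm by 85 mm) begins 54 mm behind the grasp point. The pads swing forward as they close: fully open they stand 13 mm farther back than shut.
Start: joints at [-0.989, 0.04, 0.085, 0, -1.615, -0.334], TCP at [0.147, -0.582, 0.231] pointing down, gripper open.
Joint ranges: [-2.56, 2.56], [-1.29, 2.01], [-1.08, 1.49], [-3.29, 1.98], [-2.81, -0.18], [-2.99, 2.99]. Speed limits (rad/s): [2.57, 2.57, 3.01, 3.14, 3.14, 3.14].

## Interface

Orientations are given as a unit quaternion [w, x, y, z].
In Python, from rig import manip gives the robot as it stands.
- The arm moves only by the tool apply_moves, never from a script. Its argument "deltas" is a list of rows, each a list of 7 numbers: the turn, a rotation vector about the world's x, y, z in rad, then the shift along the world's x, y, z in cm, then the opening, from -1 (shut) to 1 (fully open). In form: [[wx, wy, wz, dx, dy, dz, jaw], ...]. A call has 1 to 10 rows; each row shifts and turns the commanded pose from where the row before left it; what a row does not reach is not made up. A row lasts 1/12 s, in which the tool goes at most 41.7 mm and 7.16 degrees, less where a joint would pass 70% of its speed; a pose out of reach is approached as far as the arm can. A call is refused whole if a number of a shift passes 4.17 or a number of a turn 0.125, either way. A call with a gripper value outside its range is refused whole. The fingers move at their own pace and stop on an object; "squeeze" is the grip in N (left out, the last holds). Time passes only in rows, so rows that do not move let the fingers close. It gives the time, the measured TCP pose, the force and the opening at its end, in the units of the state.
- manip.read_state(): the state, without advancing time (a new reading comes with each control period).
- manip.capture(name): name is "scene" or "top" or "wrist"; returns (picture, depth): 400x640x3 uint8, blue, green, red; 400x640 float32, m along the optical axis (not along the pixel's ray), 0 where there is no reading.
- manip.get_calibration(name): a dict with "intrinsics" (3x3 intrinsics, pixels), "pose" (4x4, takes a point from camera to world coordinates); the wrist camera has in their place "mount" (4x4, takes a point from camera to tool coordinates, whose origin is the TCP and whose axes are the flange's). Camera axes: x right, y down, z forward; pixel columns grow to the right and rows downward; lengths in m; the calibration is good to about 2 mm. A picture is of the moment at which its call begins: read the wrist's pose just before it. get_calibration takes no time and is no camera call.
- manip.hand_in(): hands the job in, once; it reports no verdict.
Trained networks look in the newest picture that a camera, given by its name, has taken for a name from the list of things; names that differ only in an ending like _2 or _b are one class to them, and where a whole thing is asked for, a point or a joint stands for the part that bears it (a point fixed in the world has none). Each returns a list of dicts, best first, with "p" (0 to 1); they miss things now and then, are a little off and sometimes report something else, mostly with a low value. They report only what shows in the picture. A call takes as long as a camera call. They do not tell look-alikes from the thing itself.
- manip.look_for(thing, camera): "extent" ([centre column, centre row, width, height] in pixels, round what is visible of it).
The state is a dict: "time_s": time; "qpos": joint angles; "joint_vel": joint speeds; "joint_torque": joint torques, N m; "tool_pos": TCP position; "tcp_rot": TCP orientation; "force": force on the tool from outside, world axes, zero at the start; "wrist_torque": the same for the moment, N m; "width": finger opening in m.
Only numpy, scipy, OpenCV 4.12 (cv2) and the standard library are available. Lean on these libraries where they do the work, as an engineer would, in place of code of your own. Each camera call takes 0.05 s, during which the arm holds its last target.

## Working session

There is one attempt and no reset: what is moved stays moved. The work goes in short steps, Python scripts to look and compute and a tool call to move; the robot and the scene stay as the last step left them, time stands still between calls to the robot, and variables do not carry over. Pictures are saved under pics/ and viewed, and the job is handed in when it is done.

Besides the shell and the picture viewer there is one more tool, called after "Request:" by a JSON object that holds its "op" and its "data". apply_moves: Moves the arm, as the interface text tells. Its arguments: {"type":"object","properties":{"deltas":{"type":"array"},"squeeze":{"type":"number"}},"required":["deltas"]}

```bash
mkdir -p pics; ls; python3 - <<'E'
from rig import manip
import cv2,numpy as np
print(manip.read_state()); print(manip.grip_depth)
for c in("scene","top"):
    im,d=manip.capture(c); cv2.imwrite(f"pics/{c}0.png",im); np.save(f"pics/{c}0_d.npy",d)
    print(c,manip.get_calibration(c))
    for t in("ring_mid","rest","stud_top","shoulder","fixture"):
        try: print(t,[(np.round(r["extent"]).tolist(),round(r["p"],2)) for r in manip.look_for(t,c)][:4])
        except Exception as e: print(t,e)
print(manip.get_calibration("wrist"))
E
```

```text
pics
{'time_s': 0.0, 'qpos': array([-9.89302313e-01,  4.08440225e-02,  8.37896055e-02, -4.54523553e-04,
       -1.61550072e+00, -3.33690133e-01]), 'joint_vel': array([-0.00122111,  0.00131686, -0.0003701 , -0.00042045, -0.00041388,
       -0.00056019]), 'joint_torque': array([ 1.56293812e-03, -3.68217623e+01,  3.47407508e+01,  6.93215132e+00,
       -5.44297523e-03, -1.30236805e-05]), 'tool_pos': array([ 0.1471538 , -0.58133303,  0.23025074]), 'tcp_rot': array([-1.84826029e-04, -1.23594996e-01,  9.92332329e-01,  8.89235171e-04]), 'force': array([ 0.41559249, -1.00194458, -0.01735747]), 'wrist_torque': array([ 0.00753811, -0.02472575,  0.00300465]), 'width': 0.08530502242348477}
-0.0187
scene {'intrinsics': array([[429.17034228,   0.        , 327.62154286],
       [  0.        , 429.17034228, 204.34603442],
       [  0.        ,   0.        ,   1.        ]]), 'pose': array([[ 0.37907528,  0.53072113, -0.75804816,  1.05309537],
       [ 0.9251596 , -0.23465532,  0.2983565 , -0.29184051],
       [-0.01953594, -0.8144151 , -0.57995378,  0.55601198],
       [ 0.        ,  0.        ,  0. 
[... 1118 characters left out ...]
200.0, 52.0, 47.0], 0.65)]
fixture [([398.0, 140.0, 39.0, 39.0], 0.97), ([368.0, 201.0, 48.0, 48.0], 0.97), ([449.0, 287.0, 51.0, 46.0], 0.83), ([328.0, 116.0, 41.0, 40.0], 0.57)]
{'intrinsics': array([[289.04805815,   0.        , 321.86664472],
       [  0.        , 289.04805815, 195.08509018],
       [  0.        ,   0.        ,   1.        ]]), 'mount': array([[ 4.31826931e-04, -9.44542421e-01, -3.28389141e-01,
         8.47454130e-02],
       [ 9.99999669e-01,  6.34549552e-04, -5.10163589e-04,
        -6.59855169e-04],
       [ 6.90250334e-04, -3.28388812e-01,  9.44542382e-01,
        -1.43449323e-01],
       [ 0.00000000e+00,  0.00000000e+00,  0.00000000e+00,
         1.00000000e+00]])}
```

View pics/scene0.png

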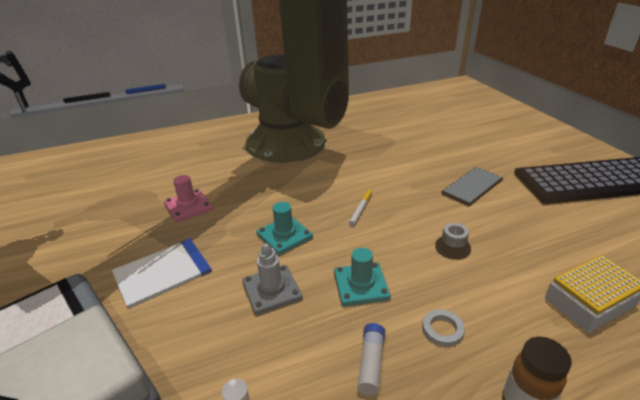

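View pics/top0.png

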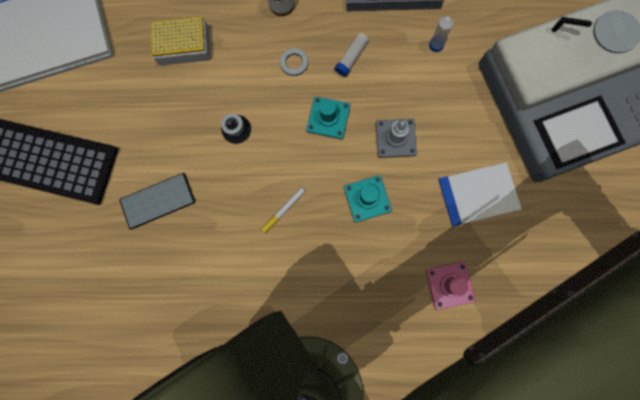

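```bash
python3 - <<'E'
import cv2
a=cv2.imread("pics/scene0.png")[180:330,150:500]; cv2.imwrite("pics/s_crop.png",cv2.resize(a,None,fx=2.28,fy=2.28,interpolation=cv2.INTER_CUBIC))
a=cv2.imread("pics/top0.png")[90:320,200:490]; cv2.imwrite("pics/t_crop.png",cv2.resize(a,None,fx=2.6,fy=2.6,interpolation=cv2.INTER_CUBIC))
E
```

```text
(no output)
```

View pics/s_crop.png

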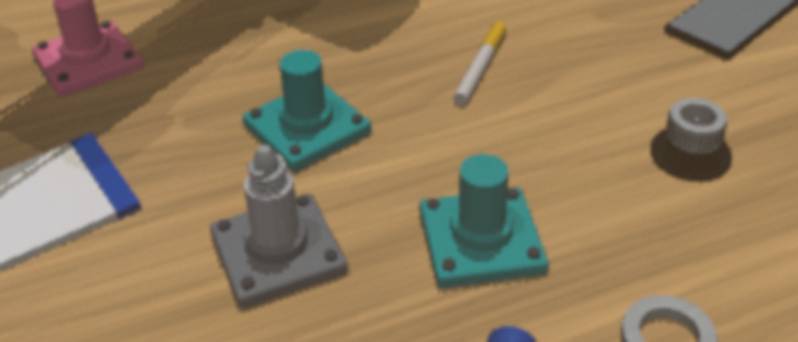

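View pics/t_crop.png

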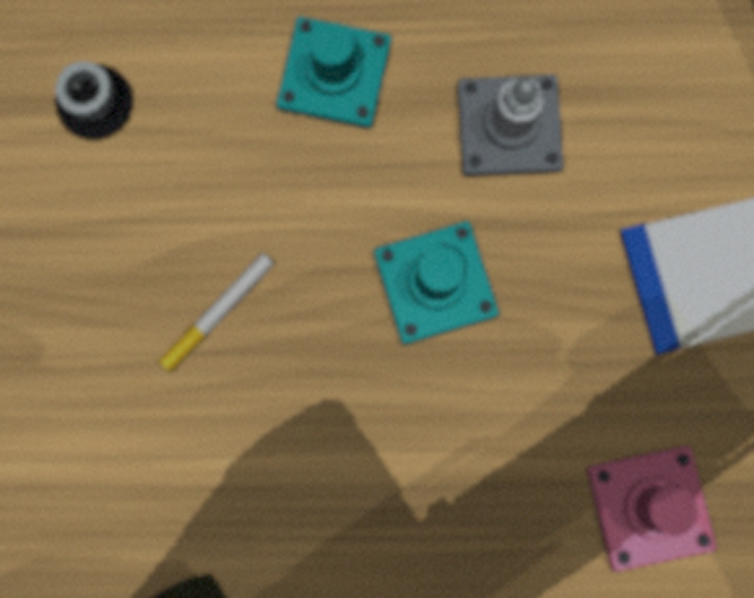

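The scene shows these candidates:
- **Ring:** the ring on the black rest is at top (232,124) and scene (456,230). The plain ring at top (293,61) is flat and lies on the desk, so it is not the target.
- **Fixture:** the grey one at top (396,138) and scene (268,270) is the only one with a stepped stud. The turquoise ones (328,117 and 369,200) and the pink one (451,286) are look-alikes.

The crops confirm both choices.

```bash
cat > h.py <<'E'
from rig import manip
import numpy as np, cv2
from scipy.spatial.transform import Rotation as R
def tcp():
    s=manip.read_state(); q=s["tcp_rot"]; T=np.eye(4)
    T[:3,:3]=R.from_quat([q[1],q[2],q[3],q[0]]).as_matrix(); T[:3,3]=s["tool_pos"]; return T,s
def calib(c,T=None):
    k=manip.get_calibration(c)
    return k["intrinsics"],(T@k["mount"] if c=="wrist" else k["pose"])
def onz(K,P,uv,z):
    r=P[:3,:3]@np.linalg.inv(K)@np.array([uv[0],uv[1],1.]); o=P[:3,3]
    return o+r*(z-o[2])/r[2]
def proj(K,P,X):
    X=np.atleast_2d(X); c=(X-P[:3,3])@P[:3,:3]; return (c@K.T)[:,:2]/c[:,2:3]
E
python3 - <<'E'
from h import *
for c,p in(("top",{"ring":(231.9,124.2,.044),"stud":(402.3,124.2,.105)}),("scene",{"ring":(455.7,229.1,.044),"stud":(265.8,246.7,.105)})):
    K,P=calib(c)
    d=np.load(f"pics/{c}0_d.npy")
    for n,(u,v,z) in p.items():
        print(c,n,onz(K,P,(u,v),z).round(4))
K,P=calib("top")
for uv in ((396,138),): print(onz(K,P,uv,.014))
d=np.load("pics/top0_d.npy"); print(d[115:135:3,222:246:3].round(3))
T,s=tcp(); print(T.round(3))
E
```

```text
top ring [0.5567 0.16   0.044 ]
top stud [ 0.5292 -0.1941  0.105 ]
scene ring [0.556 0.162 0.044]
scene stud [ 0.5316 -0.1945  0.105 ]
[ 0.52894863 -0.19334263  0.014     ]
[[1.001 0.999 0.954 0.952 0.95  0.995 0.998 0.997]
 [0.999 0.951 0.952 0.96  0.954 0.951 0.959 0.987]
 [0.947 0.955 0.965 0.976 0.974 0.968 0.946 0.991]
 [0.946 0.954 0.974 0.971 0.975 0.974 0.947 0.964]
 [0.949 0.95  0.973 0.971 0.975 0.946 0.948 0.963]
 [0.951 0.943 0.947 0.971 0.945 0.946 0.954 0.975]
 [0.986 0.954 0.945 0.947 0.946 0.951 0.966 0.988]]
[[-0.969 -0.245 -0.     0.147]
 [-0.245  0.969  0.    -0.582]
 [ 0.     0.    -1.     0.231]
 [ 0.     0.     0.     1.   ]]
```

Request:
{"op": "apply_moves", "data": {"deltas": [[0, 0, 0, 1.0, 1.8, 0, 1], [0, 0, 0, 1.8, 3.3, 0, 1], [0, 0, 0, 1.8, 3.3, 0, 1], [0, 0, 0, 1.8, 3.3, 0, 1], [0, 0, 0, 1.8, 3.3, 0, 1], [0, 0, 0, 1.8, 3.3, 0, 1], [0, 0, 0, 1.8, 3.3, 0, 1], [0, 0, 0, 1.8, 3.3, 0, 1], [0, 0, 0, 1.8, 3.3, 0, 1], [0, 0, 0, 1.8, 3.3, 0, 1]], "squeeze": 30}}

```text
time_s: 1.43
tool_pos: [0.3195, -0.265, 0.2316]
tcp_rot: [0.001, -0.123, 0.992, -0.0]
force: [0.9, 0.5, -0.2]
width: 0.0855
```

Request:
{"op": "apply_moves", "data": {"deltas": [[0, 0, 0, 1.8, 3.3, 0, 1], [0, 0, 0, 1.8, 3.3, 0, 1], [0, 0, 0, 1.8, 3.3, 0, 1], [0, 0, 0, 1.8, 3.3, -0.5, 1], [0, 0, 0, 1.8, 3.3, -0.5, 1], [0, 0, 0, 1.8, 3.3, -0.5, 1], [0, 0, 0, 1.8, 3.3, -0.5, 1], [0, 0, 0, 1.8, 3.3, -0.5, 1], [0, 0, 0, 1.8, 3.3, -0.5, 1], [0, 0, 0, 1.8, 3.3, -0.5, 1]]}}

```text
time_s: 2.27
tool_pos: [0.4997, 0.0654, 0.1963]
tcp_rot: [0.0, -0.124, 0.992, 0.0]
force: [0.2, -0.5, -0.4]
width: 0.0852
```

```bash
python3 - <<'E'
from h import *
T,s=tcp(); print(T.round(4),s["qpos"].round(3),s["force"])
E
```

```text
[[-9.693e-01 -2.458e-01  8.000e-04  4.997e-01]
 [-2.458e-01  9.693e-01  6.000e-04  6.540e-02]
 [-9.000e-04  3.000e-04 -1.000e+00  1.963e-01]
 [ 0.000e+00  0.000e+00  0.000e+00  1.000e+00]] [ 0.531 -0.221 -0.223 -0.    -1.568 -1.853] [ 0.24920246 -0.51252243 -0.38959909]
```

Request:
{"op": "apply_moves", "data": {"deltas": [[0, 0, 0.12, 1.4, 2.4, -0.5, 1], [0, 0, 0.12, 1.4, 2.4, -0.5, 1], [0, 0, 0.12, 1.4, 2.4, -1.0, 1], [0, 0, 0.12, 1.4, 2.4, -1.0, 1], [0, 0, 0.12, 0, 0, -1.0, 1], [0, 0, 0.12, 0, 0, -1.0, 1], [0, 0, 0.12, 0, 0, -1, 1], [0, 0, 0.12, 0, 0, 0, 1], [0, 0, 0, 0, 0, 0, 1], [0, 0, 0, 0, 0, 0, 1]]}}

```text
time_s: 3.1
tool_pos: [0.5553, 0.1594, 0.1365]
tcp_rot: [0.0, -0.566, 0.824, -0.0]
force: [-0.2, -0.6, 0.5]
width: 0.0855
```

```bash
python3 - <<'E'
from h import *
T,s=tcp(); print(T.round(4),s["qpos"].round(3),s["force"])
im,d=manip.capture("wrist"); cv2.imwrite("pics/w1.png",im); np.save("pics/w1d.npy",d); np.save("pics/w1T.npy",T)
print(manip.look_for("ring_mid","wrist"),manip.look_for("rest","wrist"))
K,P=calib("wrist",T)
u=proj(K,P,[[.5565,.161,.044]])[0]; print(u)
# knurled ring top: depth points at top height
v,uu=np.mgrid[:400,:640]; z=d; X=(np.linalg.inv(K)@np.stack([uu*z,v*z,z]).reshape(3,-1))
W=(P[:3,:3]@X).T+P[:3,3]; m=(z.reshape(-1)>0)&(abs(W[:,2]-.044)<.004)&(np.hypot(W[:,0]-.556,W[:,1]-.161)<.05)
print(m.sum(),W[m].mean(0),W[m].min(0),W[m].max(0))
x,y=W[m][:,0],W[m][:,1]
E
```

```text
[[-3.584e-01 -9.336e-01  3.000e-04  5.553e-01]
 [-9.336e-01  3.584e-01 -0.000e+00  1.594e-01]
 [-1.000e-04 -3.000e-04 -1.000e+00  1.365e-01]
 [ 0.000e+00  0.000e+00  0.000e+00  1.000e+00]] [ 0.627 -0.009 -0.137  0.    -1.442 -0.993] [-0.22656594 -0.60336702  0.4606209 ]
[{'extent': [320.8, 198.6, 51.1, 56.4], 'p': 0.91}] [{'extent': [318.3, 181.4, 64.4, 52.3], 'p': 0.76}]
[321.85856601 200.92534983]
1296 [0.55798635 0.15944371 0.04442784] [0.5353052  0.13726266 0.04001472] [0.58182734 0.1832684  0.04701794]
```

View pics/w1.png

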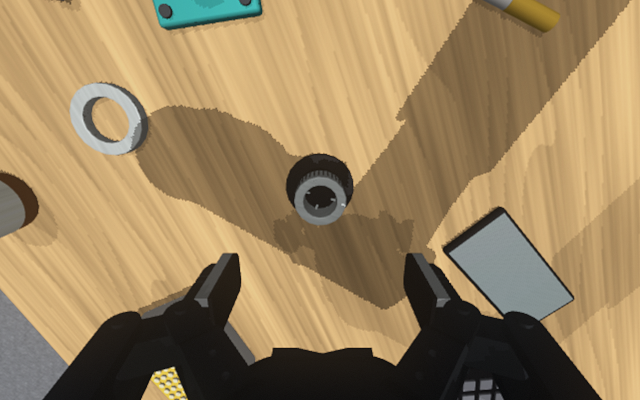

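The wrist picture shows the ring gauge with its stubs on the black rest at (320,200). The depth data puts its centre at about (0.558, 0.160). I'll descend and grip it.

Request:
{"op": "apply_moves", "data": {"deltas": [[0, 0, 0.12, 0.28, 0.06, 0, 1], [0, 0, 0.12, 0, 0, -1.5, 1], [0, 0, 0.12, 0, 0, -1.5, 1], [0, 0, 0.12, 0, 0, -1.5, 1], [0, 0, 0.12, 0, 0, -1.5, 1], [0, 0, 0, 0, 0, -1.5, 1], [0, 0, 0, 0, 0, -1.5, 1], [0, 0, 0, 0, 0, -1.5, 1], [0, 0, 0, 0, 0, -1.2, 1], [0, 0, 0, 0, 0, -0.75, 1]]}}

```text
time_s: 4.08
tool_pos: [0.5575, 0.1597, 0.0104]
tcp_rot: [0.001, 0.785, -0.619, -0.0]
force: [0.8, 0.2, -0.3]
width: 0.0853
```

Request:
{"op": "apply_moves", "data": {"deltas": [[0, 0, 0, 0, 0, 0, 0.3], [0, 0, 0, 0, 0, 0, -0.2], [0, 0, 0, 0, 0, 0, -1], [0, 0, 0, 0, 0, 0, -1], [0, 0, 0, 0, 0, 0, -1], [0, 0, 0, 0, 0, 0, -1]], "squeeze": 30}}

```text
time_s: 4.58
tool_pos: [0.5587, 0.1603, 0.0132]
tcp_rot: [-0.001, 0.786, -0.618, 0.001]
force: [-0.3, -0.4, 4.4]
width: 0.0444
```

```bash
python3 - <<'E'
from h import *
T,s=tcp(); print(T.round(4),s["qpos"].round(3),s["force"],s["wrist_torque"],s["width"])
E
```

```text
[[ 2.350e-01 -9.720e-01  1.900e-03  5.587e-01]
 [-9.720e-01 -2.350e-01  7.000e-04  1.603e-01]
 [-2.000e-04 -2.000e-03 -1.000e+00  1.320e-02]
 [ 0.000e+00  0.000e+00  0.000e+00  1.000e+00]] [ 6.250e-01  7.400e-02 -2.830e-01  1.000e-03 -1.212e+00 -3.880e-01] [-0.25676844 -0.44103995  4.35173903] [0.0300558  0.36446009 0.01471556] 0.044422206706616625
```

Request:
{"op": "apply_moves", "data": {"deltas": [[0, 0, 0, 0, 0, 0.3, -1], [0, 0, 0, 0, 0, 1.0, -1], [0, 0, 0, 0, 0, 1.5, -1], [0, 0, 0, 0, 0, 2, -1], [0, 0, 0, 0, 0, 2, -1], [0, 0, 0, 0, 0, 2, -1], [0, 0, 0, 0, 0, 2, -1], [0, 0, 0, 0, 0, 1.2, -1], [0, 0, 0, 0, 0, 0, -1]]}}

```text
time_s: 5.33
tool_pos: [0.5592, 0.1604, 0.1353]
tcp_rot: [-0.002, 0.786, -0.619, 0.001]
force: [0.7, 0.7, -1.5]
width: 0.0445
```

Request:
{"op": "apply_moves", "data": {"deltas": [[0, 0, 0.12, -0.12, -1.0, 0, -1], [0, 0, 0.12, -0.24, -1.95, 0, -1], [0, 0, 0.12, -0.24, -1.95, 0, -1], [0, 0, 0.12, -0.24, -1.95, 0, -1], [0, 0, 0.12, -0.24, -1.95, 0, -1], [0, 0, 0.12, -0.24, -1.95, 0, -1], [0, 0, 0.12, -0.24, -1.95, 0, -1], [0, 0, 0.12, -0.24, -1.95, 0, -1], [0, 0, 0.12, -0.24, -1.95, 0, -1], [0, 0, 0.12, -0.24, -1.95, 0, -1]]}}

```text
time_s: 6.17
tool_pos: [0.5342, -0.0264, 0.1301]
tcp_rot: [0.0, 0.998, -0.064, -0.001]
force: [0.7, 0.2, -2.0]
width: 0.0443
```

Request:
{"op": "apply_moves", "data": {"deltas": [[0, 0, 0.12, -0.24, -1.95, 0, -1], [0, 0, 0.12, -0.24, -1.95, 0, -1], [0, 0, 0.12, -0.24, -1.95, 0, -1], [0, 0, 0.12, -0.24, -1.95, 0, -1], [0, 0, 0.12, -0.24, -1.95, 0, -1], [0, 0, 0.12, -0.24, -1.95, 0, -1], [0, 0, 0.12, -0.24, -1.95, 0, -1], [0, 0, 0.12, -0.24, -1.95, 0, -1], [0, 0, 0.12, -0.24, -1.95, 0, -1], [0, 0, 0.12, -0.24, -1.95, 0, -1]]}}

```text
time_s: 7.0
tool_pos: [0.5103, -0.2212, 0.13]
tcp_rot: [-0.001, 0.86, 0.511, -0.001]
force: [0.5, 0.1, -1.1]
width: 0.0444
```

Request:
{"op": "apply_moves", "data": {"deltas": [[0, 0, 0, -0.12, -1.0, 0, -1], [0, 0, 0, 0, 0, 0, -1], [0, 0, 0, 0, 0, 0, -1]]}}

```text
time_s: 7.25
tool_pos: [0.5095, -0.2306, 0.1306]
tcp_rot: [-0.001, 0.862, 0.506, -0.0]
force: [0.5, 0.8, -1.7]
width: 0.0442
```

```bash
python3 - <<'E'
from h import *
T,s=tcp(); print(T.round(4),s["qpos"].round(3),s["force"],s["wrist_torque"],s["width"])
im,d=manip.capture("wrist"); cv2.imwrite("pics/w2.png",im); np.save("pics/w2d.npy",d); np.save("pics/w2T.npy",T)
K,P=calib("wrist",T)
print(proj(K,P,[[.530,-.194,.105]]),manip.look_for("stud_top","wrist"))
g=T[:3,3]+T[:3,:3]@[0,0,-.019]; print("ring mid exp",g)
E
```

```text
[[ 4.869e-01  8.734e-01 -1.500e-03  5.095e-01]
 [ 8.734e-01 -4.869e-01  7.000e-04 -2.306e-01]
 [-1.000e-04 -1.700e-03 -1.000e+00  1.306e-01]
 [ 0.000e+00  0.000e+00  0.000e+00  1.000e+00]] [-6.600e-02 -5.500e-02 -1.930e-01 -1.000e-03 -1.435e+00  2.699e+00] [ 0.4771071   0.77103025 -1.73136302] [ 0.01718939 -0.0564171   0.00335514] 0.04420698377482138
[[321.13462286 169.34359496]] [{'extent': [320.9, 164.1, 43.6, 41.0], 'p': 0.6}]
ring mid exp [ 0.50948514 -0.23057357  0.14958243]
```

View pics/w2.png

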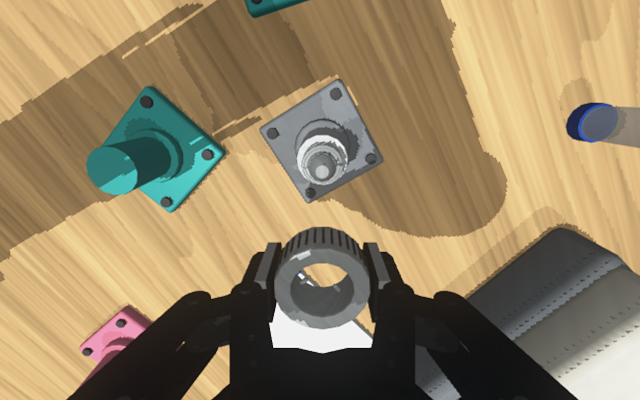

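```bash
python3 - <<'E'
from h import *
im=cv2.imread("pics/w2.png"); T=np.load("pics/w2T.npy"); d=np.load("pics/w2d.npy"); K,P=calib("wrist",T)
a=cv2.resize(im[140:340,260:385],None,fx=4,fy=4,interpolation=cv2.INTER_CUBIC)[:, :]
cv2.imwrite("pics/w2a.png",cv2.resize(im[130:200,270:375],None,fx=7,fy=7,interpolation=cv2.INTER_CUBIC))
cv2.imwrite("pics/w2b.png",cv2.resize(im[220:340,260:385],None,fx=5,fy=5,interpolation=cv2.INTER_CUBIC))
v,u=np.mgrid[:400,:640]; X=(np.linalg.inv(K)@np.stack([u*d,v*d,d]).reshape(3,-1)); W=((P[:3,:3]@X).T+P[:3,3]).reshape(400,640,3)
print(W[160:184:3,321].round(4))
print(W[168:178:3,312:332:3,2].round(4))
rt=(W[...,2]>.150)&(W[...,2]<.18)&(v>225)&(v<335)&(u>268)&(u<376)
rc=np.array([.5095,-.2306])
rt&=np.hypot(W[...,0]-rc[0],W[...,1]-rc[1])<.026
p=W[rt]; print(len(p),np.median(p[:,2]))
top=p[p[:,2]>np.percentile(p[:,2],60)-.002]
t=(top-T[:3,3])@T[:3,:3]; print(top[:,2].min(),t.min(0),t.max(0))
# ring top circle projections with assumed centre
for z in(.1616,):
    for r in(.0145,.023):
        a=np.linspace(0,2*np.pi,8,endpoint=False); print(proj(K,P,np.c_[rc[0]+r*np.cos(a),rc[1]+r*np.sin(a),z+0*a]).round(1).tolist())
E
```

```text
[[ 0.5326 -0.1891  0.1043]
 [ 0.5318 -0.1905  0.1052]
 [ 0.5313 -0.1915  0.1083]
 [ 0.5303 -0.1933  0.1072]
 [ 0.5294 -0.1949  0.1071]
 [ 0.5285 -0.1965  0.1074]
 [ 0.5276 -0.1982  0.1071]
 [ 0.526  -0.2009  0.1027]]
[[0.1032 0.1072 0.1069 0.1068 0.1071 0.1064 0.1047]
 [0.1044 0.1076 0.108  0.1069 0.1068 0.1076 0.1045]
 [0.1033 0.1085 0.1077 0.1076 0.1071 0.1073 0.1038]
 [0.1012 0.1043 0.1068 0.1079 0.1074 0.1059 0.1024]]
6513 0.16182107224368378
0.1601205089229117 [-0.02491916 -0.02350021 -0.04255889] [ 0.02130479  0.02423613 -0.02953067]
[[348.3, 274.4], [329.3, 261.3], [304.8, 263.7], [290.1, 280.1], [293.7, 299.9], [312.3, 311.8], [335.3, 309.6], [350.3, 294.5]]
[[365.0, 266.6], [334.8, 245.1], [295.1, 249.1], [272.0, 275.8], [278.4, 307.0], [307.7, 325.3], [343.6, 322.1], [367.5, 298.7]]
```

View pics/w2a.png

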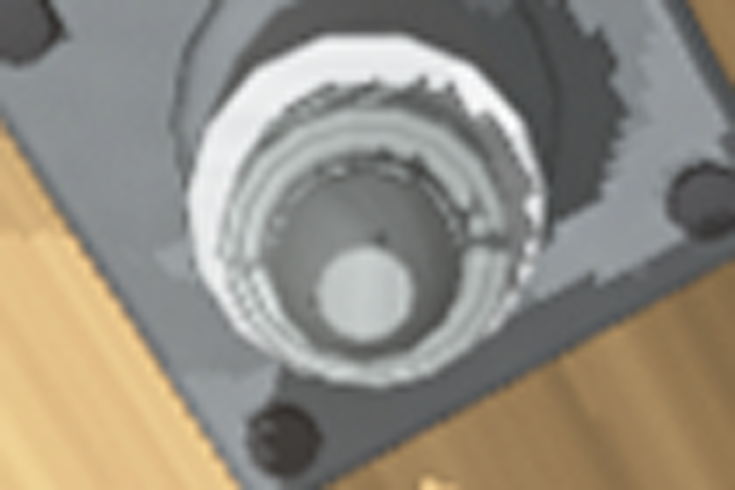

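View pics/w2b.png

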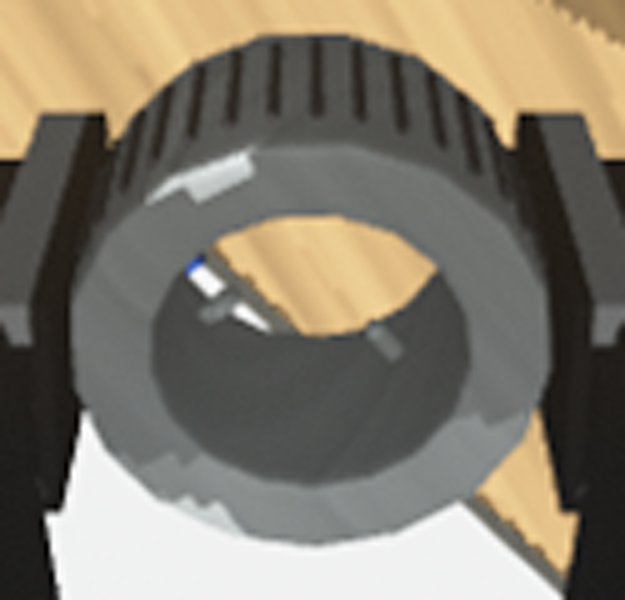

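```bash
python3 - <<'E'
from h import *
from scipy.optimize import least_squares
T=np.load("pics/w2T.npy"); K,P=calib("wrist",T)
S=onz(K,P,(322.3,171.9),.1065); print("stud",S, onz(K,P,(322.3,171.9),.104))
a=np.linspace(0,2*np.pi,90)
def ext(c,r,z):
    p=proj(K,P,np.c_[c[0]+r*np.cos(a),c[1]+r*np.sin(a),z+0*a]); return np.r_[p.min(0),p.max(0)]
for r,e in((.0145,[152,213,470,485]),(.023,[72,143,550,545])):
    e=np.array(e)/5+np.array([260,220,260,220])
    f=least_squares(lambda q:ext(q[:2],r,q[2])-e,[.51,-.23,.16]); g=least_squares(lambda q:ext(q,r,.1618)-e,[.51,-.23])
    print(f.x,f.fun,g.x,g.fun); 
    for x in(f.x[:2],g.x): print("delta to stud",(S[:2]-x)*100, "in tool",T[:2,:2].T@(x-T[:2,3]))
E
```

```text
stud [ 0.53003319 -0.19538055  0.1065    ] [ 0.52971471 -0.19595217  0.104     ]
[ 0.51054381 -0.23033947  0.16499707] [-0.31133147  0.35923111  0.31131176 -0.38652896] [ 0.50938643 -0.23241651] [ 0.59813685  1.0230703  -0.5974701  -1.23425411]
delta to stud [1.94893826 3.49589241] in tool [0.00072193 0.00084292]
delta to stud [2.06467571 3.70359647] in tool [-0.00165581  0.00084343]
[ 0.50789447 -0.23508133  0.15809655] [-0.11434058  0.12939865  0.11388931 -0.14434212] [ 0.50917387 -0.23277899] [-1.67766448 -0.90743299  1.66913032  1.39060932]
delta to stud [2.21387151 3.97007818] in tool [-0.00470985  0.00083792]
delta to stud [2.08593191 3.73984369] in tool [-0.00207591  0.00083428]
```

Request:
{"op": "apply_moves", "data": {"deltas": [[0, 0, 0, 0.5, 0.9, 0, -1], [0, 0, 0, 0.8, 1.4, 0, -1], [0, 0, 0, 0.78, 1.42, 0, -1], [0, 0, 0, 0, 0, -0.8, -1], [0, 0, 0, 0, 0, -1.0, -1], [0, 0, 0, 0, 0, -0.8, -1], [0, 0, 0, 0, 0, -0.3, -1], [0, 0, 0, 0, 0, 0, -1], [0, 0, 0, 0, 0, 0, -1]]}}

```text
time_s: 8.1
tool_pos: [0.5305, -0.1938, 0.1025]
tcp_rot: [0.0, 0.861, 0.508, -0.0]
force: [-0.4, 0.0, -1.4]
width: 0.0441
```

```bash
python3 - <<'E'
from h import *
T,s=tcp(); print(T.round(4),s["qpos"].round(3),s["force"],s["wrist_torque"],s["width"])
im,d=manip.capture("wrist"); cv2.imwrite("pics/w3.png",im[150:340,220:420]); np.save("pics/w3T.npy",T)
im=cv2.resize(im[180:340,230:410],None,fx=4,fy=4,interpolation=cv2.INTER_CUBIC)[:600]; cv2.imwrite("pics/w3a.png",im)
im,d=manip.capture("scene"); cv2.imwrite("pics/s3.png",cv2.resize(im[200:320,200:340],None,fx=5,fy=5,interpolation=cv2.INTER_CUBIC))
E
```

```text
[[ 4.840e-01  8.751e-01 -5.000e-04  5.305e-01]
 [ 8.751e-01 -4.840e-01 -3.000e-04 -1.938e-01]
 [-5.000e-04 -3.000e-04 -1.000e+00  1.025e-01]
 [ 0.000e+00  0.000e+00  0.000e+00  1.000e+00]] [ 0.005 -0.03  -0.22   0.    -1.381  2.631] [-0.43490783  0.02694886 -1.44379886] [-0.02370062 -0.00751582  0.00856403] 0.04409068224570601
```

View pics/w3a.png

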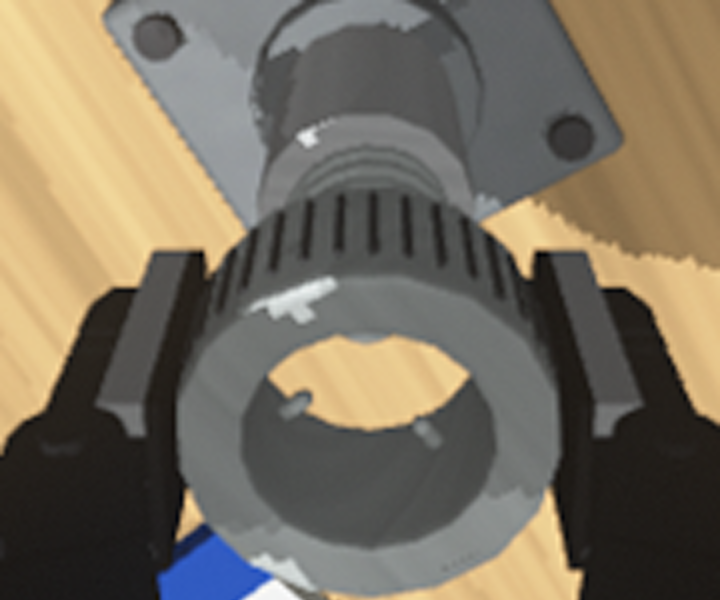

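View pics/s3.png

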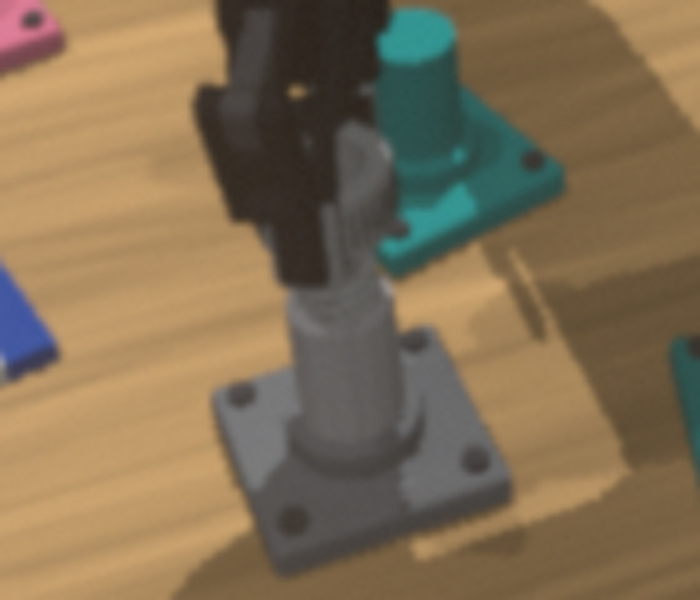

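```bash
python3 - <<'E'
from h import *
T=np.load("pics/w3T.npy"); K,P=calib("wrist",T)
e=onz(K,P,(230+370/4,180+342/4),.1065); print(e, e[:2]+.004*T[:2,0], T[:2,:2].T@(e[:2]+.004*T[:2,0]-T[:2,3]))
a=np.linspace(0,2*np.pi,90)
from scipy.optimize import least_squares
def ext(c,r,z):
    p=proj(K,P,np.c_[c[0]+r*np.cos(a),c[1]+r*np.sin(a),z+0*a]); return np.r_[p.min(0),p.max(0)]
for r,E in((.0145,[242,335,496,550]),(.023,[176,273,560,596])):
    E=np.array(E)/4+np.array([230,180,230,180])
    g=least_squares(lambda q:ext(q,r,.1335)-E,[.53,-.19]); print(g.x,g.fun,T[:2,:2].T@(g.x-T[:2,3]))
E
```

```text
[ 0.52855079 -0.19931548  0.1065    ] [ 0.53048677 -0.1958152 ] [-0.00179747  0.00099772]
[ 0.53008976 -0.19618022] [ 0.65660352  0.83745774 -0.65685148 -1.02526857] [-0.00230904  0.00082698]
[ 0.530066   -0.19597068] [-1.38015034 -0.69838783  1.37554847  1.08354346] [-0.00213719  0.00070477]
```

Request:
{"op": "apply_moves", "data": {"deltas": [[0, 0, 0, 0, 0, -0.5, -1], [0, 0, 0, 0, 0, -0.5, -1], [0, 0, 0, 0, 0, -0.3, -1], [0, 0, 0, 0, 0, 0, -1]]}}

```text
time_s: 8.53
tool_pos: [0.5301, -0.1933, 0.0884]
tcp_rot: [-0.001, 0.861, 0.508, -0.001]
force: [0.7, 0.9, -1.5]
width: 0.0442
```

Request:
{"op": "apply_moves", "data": {"deltas": [[0, 0, 0, 0, 0, -0.2, -1], [0, 0, 0, 0, 0, -0.2, -1], [0, 0, 0, 0, 0, -0.1, -1], [0, 0, 0, 0, 0, 0, -1]]}}

```text
time_s: 8.87
tool_pos: [0.5306, -0.1933, 0.0844]
tcp_rot: [-0.0, 0.861, 0.508, -0.0]
force: [-0.1, -0.6, -1.4]
width: 0.0444
```

Request:
{"op": "apply_moves", "data": {"deltas": [[0, 0, 0, 0, 0, -0.1, -1], [0, 0, 0, 0, 0, -0.1, -1], [0, 0, 0, 0, 0, -0.05, -1], [0, 0, 0, 0, 0, 0, -1]]}}

```text
time_s: 9.2
tool_pos: [0.5307, -0.1933, 0.0821]
tcp_rot: [-0.0, 0.861, 0.508, -0.0]
force: [0.3, -0.6, -1.2]
width: 0.0446
```

Request:
{"op": "apply_moves", "data": {"deltas": [[0, 0, 0, 0, 0, -0.05, -1], [0, 0, 0, 0, 0, -0.05, -1], [0, 0, 0, 0, 0, 0, -1]]}}

```text
time_s: 9.45
tool_pos: [0.5307, -0.1933, 0.0811]
tcp_rot: [-0.0, 0.861, 0.508, -0.0]
force: [0.1, 0.7, -2.0]
width: 0.0447
```

Request:
{"op": "apply_moves", "data": {"deltas": [[0, 0, 0, 0, 0, -0.05, -1], [0, 0, 0, 0, 0, -0.05, -1], [0, 0, 0, 0, 0, 0, -1]]}}

```text
time_s: 9.7
tool_pos: [0.5307, -0.1933, 0.0801]
tcp_rot: [-0.0, 0.861, 0.508, -0.0]
force: [0.4, -0.2, -2.8]
width: 0.0446
```

Request:
{"op": "apply_moves", "data": {"deltas": [[0, 0, 0, 0, 0, -0.05, -1], [0, 0, 0, 0, 0, -0.05, -1], [0, 0, 0, 0, 0, 0, -1]]}}

```text
time_s: 9.95
tool_pos: [0.5307, -0.1933, 0.0791]
tcp_rot: [-0.0, 0.861, 0.508, -0.0]
force: [0.2, -0.4, -1.4]
width: 0.0446
```

```bash
python3 - <<'E'
from h import *
T,s=tcp(); print(s["tool_pos"],s["force"],s["wrist_torque"])
im,d=manip.capture("wrist"); cv2.imwrite("pics/w4a.png",cv2.resize(im[180:340,230:410],None,fx=3.7,fy=3.7,interpolation=cv2.INTER_CUBIC))
W=d[250:300:6,300:345:5]; print(W.round(3))
E
```

```text
[ 0.53068844 -0.1933386   0.07910472] [ 0.22927337 -0.37610318 -1.4060402 ] [ 0.00504024  0.06213328 -0.02941505]
[[0.129 0.128 0.127 0.127 0.126 0.128 0.127 0.128 0.129]
 [0.128 0.127 0.128 0.128 0.127 0.129 0.128 0.126 0.127]
 [0.129 0.129 0.128 0.128 0.128 0.129 0.13  0.128 0.129]
 [0.13  0.149 0.143 0.14  0.14  0.141 0.142 0.145 0.131]
 [0.156 0.144 0.141 0.138 0.138 0.14  0.139 0.142 0.149]
 [0.157 0.145 0.139 0.136 0.137 0.136 0.138 0.142 0.152]
 [0.152 0.156 0.139 0.137 0.136 0.137 0.139 0.151 0.154]
 [0.148 0.152 0.154 0.138 0.138 0.139 0.155 0.153 0.151]
 [0.145 0.147 0.15  0.151 0.152 0.151 0.15  0.149 0.146]]
```

View pics/w4a.png

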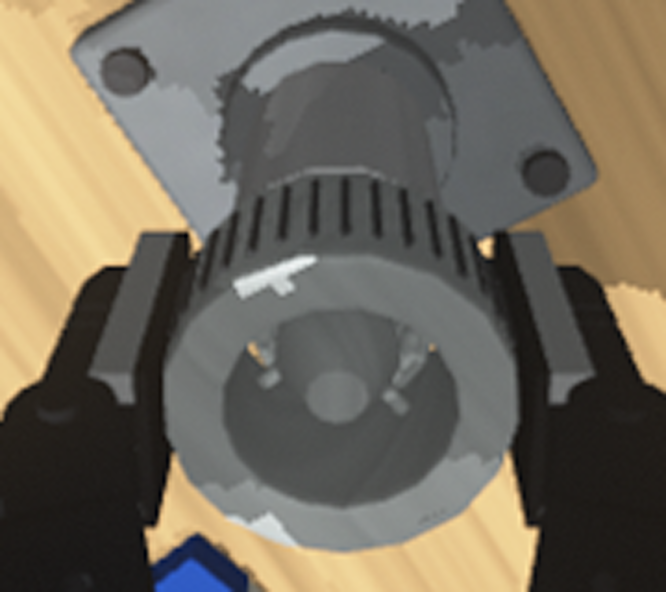

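The ring is centred on the stud tip, seen at crop (337,397). There is no contact yet, so I'll keep feeling downward.

Request:
{"op": "apply_moves", "data": {"deltas": [[0, 0, 0, 0, 0, -0.05, -1], [0, 0, 0, 0, 0, -0.05, -1], [0, 0, 0, 0, 0, 0, -1]]}}

```text
time_s: 10.25
tool_pos: [0.5308, -0.1934, 0.0784]
tcp_rot: [0.0, 0.861, 0.508, 0.0]
force: [0.7, 0.5, -1.2]
width: 0.0442
```

Request:
{"op": "apply_moves", "data": {"deltas": [[0, 0, 0, 0, 0, -0.05, -1], [0, 0, 0, 0, 0, -0.05, -1], [0, 0, 0, 0, 0, 0, -1]]}}

```text
time_s: 10.5
tool_pos: [0.531, -0.1935, 0.0781]
tcp_rot: [0.0, 0.861, 0.508, 0.0]
force: [-1.5, 1.2, 3.4]
width: 0.0448
```

Request:
{"op": "apply_moves", "data": {"deltas": [[0, 0, -0.1, 0, 0, 0, -1], [0, 0, -0.1, 0, 0, 0, -1], [0, 0, -0.1, 0, 0, 0, -1], [0, 0, -0.1, 0, 0, 0, -1], [0, 0, -0.1, 0, 0, 0, -1], [0, 0, 0, 0, 0, 0, -1]]}}

```text
time_s: 11.0
tool_pos: [0.531, -0.1934, 0.0773]
tcp_rot: [0.0, 0.961, 0.278, 0.0]
force: [-1.1, -0.2, -0.6]
width: 0.0447
```

```bash
cat > st.py <<'E'
from h import *
T,s=tcp(); print("t",s["time_s"],"pos",s["tool_pos"].round(4),"F",s["force"].round(2),"M",s["wrist_torque"].round(3),"w",s["width"].round(4),"q6",s["qpos"][5].round(3),"yaw",np.arctan2(T[1,0],T[0,0]).round(3))
E
python3 st.py
```

```text
Traceback (most recent call last):
  File "st.py", line 2, in <module>
    T,s=tcp(); print("t",s["time_s"],"pos",s["tool_pos"].round(4),"F",s["force"].round(2),"M",s["wrist_torque"].round(3),"w",s["width"].round(4),"q6",s["qpos"][5].round(3),"yaw",np.arctan2(T[1,0],T[0,0]).round(3))
                                                                                                                             ^^^^^^^^^^^^^^^^
AttributeError: 'float' object has no attribute 'round'
```

Request:
{"op": "apply_moves", "data": {"deltas": [[0, 0, -0.1, 0, 0, -0.02, -1], [0, 0, -0.1, 0, 0, -0.02, -1], [0, 0, -0.1, 0, 0, -0.02, -1], [0, 0, -0.1, 0, 0, -0.02, -1], [0, 0, -0.1, 0, 0, -0.02, -1], [0, 0, 0, 0, 0, 0, -1]]}}

```text
time_s: 11.5
tool_pos: [0.531, -0.1934, 0.0764]
tcp_rot: [0.0, 0.999, 0.033, 0.0]
force: [1.2, -0.1, -0.3]
width: 0.0443
```

```bash
sed -i 's/s\["width"\].round(4)/round(s["width"],4)/' st.py; python3 st.py
```

```text
t 11.5 pos [ 0.531  -0.1934  0.0764] F [ 1.18 -0.13 -0.27] M [-0.137 -0.137 -0.008] w 0.0443 q6 1.63 yaw 0.066
```

Request:
{"op": "apply_moves", "data": {"deltas": [[0, 0, -0.1, 0, 0, -0.02, -1], [0, 0, -0.1, 0, 0, -0.02, -1], [0, 0, -0.1, 0, 0, -0.02, -1], [0, 0, -0.1, 0, 0, -0.02, -1], [0, 0, -0.1, 0, 0, -0.02, -1], [0, 0, 0, 0, 0, 0, -1]]}}

```text
time_s: 12.0
tool_pos: [0.5309, -0.1936, 0.0754]
tcp_rot: [0.0, 0.977, -0.214, 0.0]
force: [-0.4, -1.4, 0.5]
width: 0.0443
```

```bash
python3 st.py
```

```text
t 12.0 pos [ 0.5309 -0.1936  0.0754] F [-0.41 -1.43  0.53] M [-0.266 -0.079  0.019] w 0.0443 q6 1.132 yaw -0.432
```

Request:
{"op": "apply_moves", "data": {"deltas": [[0, 0, -0.12, 0, 0, -0.023, -1], [0, 0, -0.12, 0, 0, -0.023, -1], [0, 0, -0.12, 0, 0, -0.023, -1], [0, 0, -0.12, 0, 0, -0.023, -1], [0, 0, -0.12, 0, 0, -0.023, -1], [0, 0, -0.12, 0, 0, -0.023, -1], [0, 0, -0.12, 0, 0, -0.023, -1], [0, 0, -0.12, 0, 0, -0.023, -1], [0, 0, 0, 0, 0, 0, -1]]}}

```text
time_s: 12.75
tool_pos: [0.5305, -0.1942, 0.0736]
tcp_rot: [0.001, 0.767, -0.641, 0.0]
force: [-1.8, -3.4, 0.9]
width: 0.044
```

```bash
python3 st.py
```

```text
t 12.75 pos [ 0.5305 -0.1942  0.0736] F [-1.76 -3.44  0.91] M [-1.189  0.522 -0.02 ] w 0.044 q6 0.173 yaw -1.392
```

Request:
{"op": "apply_moves", "data": {"deltas": [[0, 0, 0, 0, -0.1, 0, -1], [0, 0, 0, 0, -0.1, 0, -1], [0, 0, 0, 0, 0, 0, -1]]}}

```text
time_s: 13.0
tool_pos: [0.5309, -0.1952, 0.0735]
tcp_rot: [-0.0, 0.768, -0.64, 0.0]
force: [-0.2, -0.2, 1.5]
width: 0.0441
```

```bash
python3 st.py
```

```text
t 13.0 pos [ 0.5309 -0.1952  0.0735] F [-0.25 -0.24  1.46] M [-0.04   0.194 -0.062] w 0.0441 q6 0.179 yaw -1.39
```

Request:
{"op": "apply_moves", "data": {"deltas": [[0, 0, -0.12, -0.01, 0, -0.023, -1], [0, 0, -0.12, -0.01, 0, -0.023, -1], [0, 0, -0.12, -0.01, 0, -0.023, -1], [0, 0, -0.12, -0.01, 0, -0.023, -1], [0, 0, -0.12, -0.01, 0, -0.023, -1], [0, 0, -0.12, -0.01, 0, -0.023, -1], [0, 0, -0.12, -0.01, 0, -0.023, -1], [0, 0, -0.12, -0.01, 0, -0.023, -1], [0, 0, 0, 0, 0, 0, -1]]}}

```text
time_s: 13.75
tool_pos: [0.53, -0.1953, 0.0716]
tcp_rot: [-0.0, -0.383, 0.924, 0.0]
force: [-2.2, -0.7, 1.5]
width: 0.0446
```

```bash
python3 st.py
```

```text
t 13.75 pos [ 0.53   -0.1953  0.0716] F [-2.25 -0.69  1.45] M [-0.046  0.389 -0.083] w 0.0446 q6 -0.787 yaw -2.355
```

Request:
{"op": "apply_moves", "data": {"deltas": [[0, 0, -0.1, -0.1, 0, -0.02, -1], [0, 0, -0.1, -0.05, 0, -0.02, -1], [0, 0, -0.1, 0, 0, -0.02, -1], [0, 0, -0.1, 0, 0, -0.02, -1], [0, 0, -0.1, 0, 0, -0.02, -1], [0, 0, -0.1, 0, 0, -0.02, -1], [0, 0, 0, 0, 0, 0, -1]]}}

```text
time_s: 14.33
tool_pos: [0.5288, -0.1952, 0.0705]
tcp_rot: [0.0, -0.095, 0.995, 0.0]
force: [0.2, -0.0, 1.7]
width: 0.0445
```

```bash
python3 st.py
```

```text
t 14.3333 pos [ 0.5288 -0.1952  0.0705] F [ 0.18 -0.03  1.74] M [ 0.166  0.001 -0.023] w 0.0445 q6 -1.383 yaw -2.952
```

Request:
{"op": "apply_moves", "data": {"deltas": [[0, 0, -0.1, 0, 0.01, -0.018, -1], [0, 0, -0.1, 0, 0.01, -0.018, -1], [0, 0, -0.1, 0, 0.01, -0.018, -1], [0, 0, -0.1, 0, 0.01, -0.018, -1], [0, 0, -0.1, 0, 0.01, -0.018, -1], [0, 0, -0.1, 0, 0.01, -0.018, -1], [0, 0, 0, 0, 0, 0, -1]]}}

```text
time_s: 14.92
tool_pos: [0.5287, -0.1946, 0.0694]
tcp_rot: [0.0, 0.203, 0.979, 0.0]
force: [0.3, 0.2, 2.0]
width: 0.0442
```

```bash
python3 st.py
```

```text
t 14.9167 pos [ 0.5287 -0.1946  0.0694] F [0.28 0.16 1.96] M [ 0.15   0.079 -0.014] w 0.0442 q6 -1.983 yaw 2.733
```

Request:
{"op": "apply_moves", "data": {"deltas": [[0, 0, 0, 0, 0, 0, 0.6], [0, 0, 0, 0, 0, 0, 0.6], [0, 0, 0, 0.05, 0, 0, 0.6], [0, 0, 0, 0.1, -0.05, 0, 0.6], [0, 0, 0.12, 0, 0, 0, 0.6], [0, 0, 0.12, 0, 0, 0, 0.6], [0, 0, 0.12, 0, 0, 0, 0.6], [0, 0, 0.12, 0, 0, 0, 0.6], [0, 0, 0.12, 0, 0, 0, 0.6], [0, 0, 0.12, 0, 0, 0, 0.6]]}}

```text
time_s: 15.75
tool_pos: [0.53, -0.1953, 0.0692]
tcp_rot: [-0.0, -0.157, 0.988, 0.0]
force: [-0.7, -1.1, 0.6]
width: 0.0687
```

```bash
python3 st.py
```

```text
t 15.75 pos [ 0.53   -0.1953  0.0692] F [-0.68 -1.05  0.56] M [-0.044 -0.041  0.025] w 0.0687 q6 -1.257 yaw -2.826
```

Request:
{"op": "apply_moves", "data": {"deltas": [[0, 0, 0.12, 0, 0, 0, 0.6], [0, 0, 0.12, 0, 0, 0, 0.6], [0, 0, 0.12, 0, 0, 0, 0.6], [0, 0, 0.12, 0, 0, 0, 0.6], [0, 0, 0.12, 0, 0, 0, 0.6], [0, 0, 0.12, 0, 0, 0, 0.6], [0, 0, 0.12, 0, 0, 0, 0.6], [0, 0, 0.12, 0, 0, 0, 0.6], [0, 0, 0.12, 0, 0, 0, 0.6], [0, 0, 0.12, 0, 0, 0, 0.6]]}}

```text
time_s: 16.58
tool_pos: [0.53, -0.1952, 0.0692]
tcp_rot: [-0.0, -0.687, 0.726, 0.0]
force: [0.2, 0.3, 0.3]
width: 0.0684
```

Request:
{"op": "apply_moves", "data": {"deltas": [[0, 0, 0.12, 0, 0, 0, 0.6], [0, 0, 0.12, 0, 0, 0, 0.6], [0, 0, 0.12, 0, 0, 0, 0.6], [0, 0, 0.12, 0, 0, 0, 0.6], [0, 0, 0.12, 0, 0, 0, 0.6], [0, 0, 0.12, 0, 0, 0, 0.6], [0, 0, 0.12, 0, 0, 0, 0.6], [0, 0, 0.12, 0, 0, 0, 0.6], [0, 0, 0, 0, 0, 0, 0.6]]}}

```text
time_s: 17.33
tool_pos: [0.53, -0.1953, 0.0692]
tcp_rot: [0.0, 0.945, -0.328, -0.0]
force: [0.2, -0.7, -0.0]
width: 0.0685
```

```bash
python3 st.py; python3 - <<'E'
from h import *
T,s=tcp(); im,d=manip.capture("wrist"); np.save("pics/w5T.npy",T)
cv2.imwrite("pics/w5a.png",cv2.resize(im[180:340,230:410],None,fx=3.7,fy=3.7,interpolation=cv2.INTER_CUBIC))
im,d=manip.capture("scene"); cv2.imwrite("pics/s5.png",cv2.resize(im[200:320,200:340],None,fx=5,fy=5,interpolation=cv2.INTER_CUBIC))
E
```

```text
t 17.3333 pos [ 0.53   -0.1953  0.0692] F [ 0.22 -0.72 -0.03] M [-0.031  0.014  0.011] w 0.0685 q6 0.9 yaw -0.668
```

View pics/w5a.png

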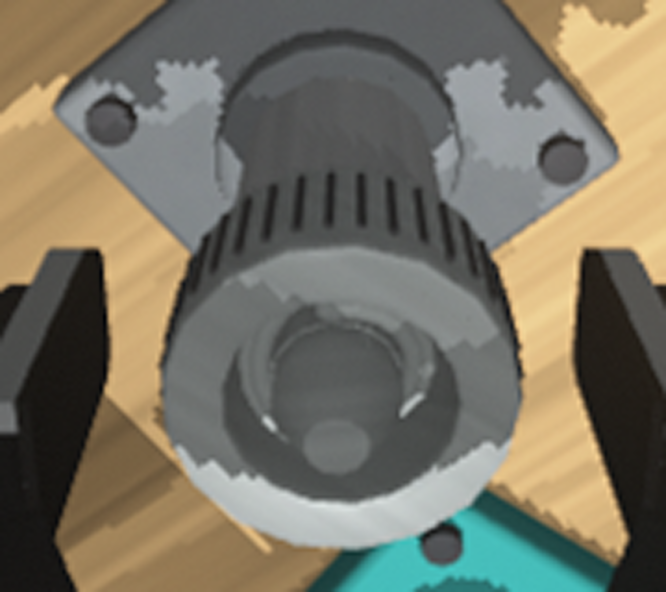

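View pics/s5.png

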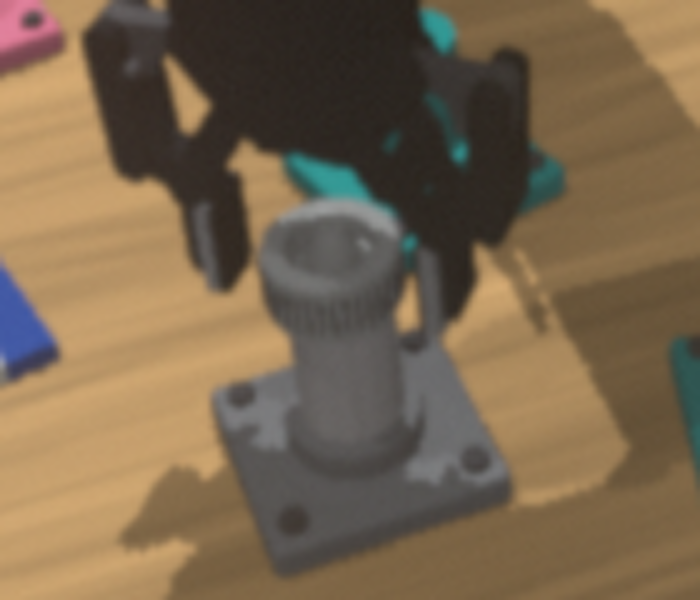

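The ring sits level on the thread, centred between the open fingers. I'll regrip it.

Request:
{"op": "apply_moves", "data": {"deltas": [[0, 0, 0, 0, 0, 0, 0], [0, 0, 0, 0, 0, 0, -1], [0, 0, 0, 0, 0, 0, -1], [0, 0, 0, 0, 0, 0, -1], [0, 0, 0, 0, 0, 0, -1]], "squeeze": 30}}

```text
time_s: 17.85
tool_pos: [0.53, -0.1953, 0.0695]
tcp_rot: [0.0, 0.944, -0.331, 0.0]
force: [-0.4, -0.1, 1.9]
width: 0.0456
```

```bash
python3 st.py
```

```text
t 17.85 pos [ 0.53   -0.1953  0.0695] F [-0.37 -0.07  1.87] M [0.077 0.147 0.007] w 0.0456 q6 0.894 yaw -0.674
```

Request:
{"op": "apply_moves", "data": {"deltas": [[0, 0, -0.1, 0, 0, -0.018, -1], [0, 0, -0.1, 0, 0, -0.018, -1], [0, 0, -0.1, 0, 0, -0.018, -1], [0, 0, -0.1, 0, 0, -0.018, -1], [0, 0, 0, 0, 0, 0, -1]]}}

```text
time_s: 18.27
tool_pos: [0.5301, -0.1953, 0.0687]
tcp_rot: [0.0, 0.858, -0.513, 0.0]
force: [0.3, -0.7, 0.3]
width: 0.0455
```

```bash
python3 st.py
```

```text
t 18.2667 pos [ 0.5301 -0.1953  0.0687] F [ 0.3  -0.68  0.34] M [-0.006  0.051 -0.013] w 0.0455 q6 0.491 yaw -1.078
```

Request:
{"op": "apply_moves", "data": {"deltas": [[0, 0, -0.1, 0, 0, -0.018, -1], [0, 0, -0.1, 0, 0, -0.018, -1], [0, 0, 0, 0, 0, 0, -1]]}}

```text
time_s: 18.52
tool_pos: [0.5301, -0.1953, 0.0684]
tcp_rot: [-0.0, 0.804, -0.595, 0.0]
force: [1.1, -0.5, 1.2]
width: 0.0458
```

```bash
python3 st.py
```

```text
t 18.5167 pos [ 0.5301 -0.1953  0.0684] F [ 1.07 -0.53  1.24] M [-0.07  -0.017 -0.021] w 0.0458 q6 0.294 yaw -1.275
```

Request:
{"op": "apply_moves", "data": {"deltas": [[0, 0, -0.1, 0, 0, -0.018, -1], [0, 0, -0.1, 0, 0, -0.018, -1], [0, 0, 0, 0, 0, 0, -1]]}}

```text
time_s: 18.77
tool_pos: [0.5304, -0.1952, 0.0683]
tcp_rot: [-0.0, 0.741, -0.671, 0.0]
force: [0.3, 0.7, 2.6]
width: 0.0455
```

```bash
python3 st.py
```

```text
t 18.7667 pos [ 0.5304 -0.1952  0.0683] F [0.26 0.67 2.59] M [ 0.057 -0.214 -0.027] w 0.0455 q6 0.096 yaw -1.472
```

Request:
{"op": "apply_moves", "data": {"deltas": [[0, 0, -0.08, 0, 0, 0, -1], [0, 0, 0, 0, 0, 0, -1]]}}

```text
time_s: 18.93
tool_pos: [0.5304, -0.1952, 0.0683]
tcp_rot: [-0.0, 0.714, -0.7, 0.0]
force: [0.4, 0.2, 1.3]
width: 0.0461
```

```bash
python3 st.py
```

```text
t 18.9333 pos [ 0.5304 -0.1952  0.0683] F [0.39 0.17 1.35] M [ 0.159 -0.28   0.009] w 0.0461 q6 0.018 yaw -1.55
```

Request:
{"op": "apply_moves", "data": {"deltas": [[0, 0, -0.08, 0, 0, 0, -1], [0, 0, 0, 0, 0, 0, -1]]}}

```text
time_s: 19.1
tool_pos: [0.5304, -0.1952, 0.0683]
tcp_rot: [0.0, -0.686, 0.728, -0.0]
force: [0.7, 1.0, 3.9]
width: 0.0458
```

```bash
python3 st.py
```

```text
t 19.1 pos [ 0.5304 -0.1952  0.0683] F [0.7  1.03 3.86] M [ 0.185 -0.305 -0.032] w 0.0458 q6 -0.062 yaw -1.63
```

Request:
{"op": "apply_moves", "data": {"deltas": [[0, 0, -0.08, 0, 0, 0, -1], [0, 0, 0, 0, 0, 0, -1]]}}

```text
time_s: 19.27
tool_pos: [0.5303, -0.1953, 0.0683]
tcp_rot: [0.0, -0.656, 0.755, -0.0]
force: [0.5, 0.6, 3.9]
width: 0.0457
```

```bash
python3 st.py
```

```text
t 19.2667 pos [ 0.5303 -0.1953  0.0683] F [0.54 0.59 3.93] M [ 0.139 -0.317 -0.018] w 0.0457 q6 -0.142 yaw -1.71
```

Request:
{"op": "apply_moves", "data": {"deltas": [[0, 0, -0.08, 0, 0, 0, -1], [0, 0, 0, 0, 0, 0, -1]]}}

```text
time_s: 19.43
tool_pos: [0.5303, -0.1953, 0.0683]
tcp_rot: [0.0, -0.625, 0.78, -0.0]
force: [1.1, 0.5, 3.7]
width: 0.046
```

```bash
python3 st.py
```

```text
t 19.4333 pos [ 0.5303 -0.1953  0.0683] F [1.05 0.45 3.72] M [ 0.193 -0.355 -0.033] w 0.046 q6 -0.222 yaw -1.79
```

Request:
{"op": "apply_moves", "data": {"deltas": [[0, 0, -0.07, 0, 0, 0, -1], [0, 0, 0, 0, 0, 0, -1]]}}

```text
time_s: 19.6
tool_pos: [0.5303, -0.1953, 0.0683]
tcp_rot: [0.0, -0.598, 0.802, -0.0]
force: [0.6, 0.2, 4.0]
width: 0.0458
```

```bash
python3 st.py
```

```text
t 19.6 pos [ 0.5303 -0.1953  0.0683] F [0.62 0.24 3.98] M [ 0.137 -0.366  0.023] w 0.0458 q6 -0.292 yaw -1.86
```

Request:
{"op": "apply_moves", "data": {"deltas": [[0, 0, -0.07, 0, 0, 0, -1], [0, 0, 0, 0, 0, 0, -1]]}}

```text
time_s: 19.77
tool_pos: [0.5303, -0.1954, 0.0683]
tcp_rot: [0.0, -0.569, 0.822, -0.0]
force: [1.6, 1.2, 4.4]
width: 0.0455
```

```bash
python3 st.py
```

```text
t 19.7667 pos [ 0.5303 -0.1954  0.0683] F [1.6  1.15 4.45] M [ 0.132 -0.371 -0.019] w 0.0455 q6 -0.362 yaw -1.93
```

Request:
{"op": "apply_moves", "data": {"deltas": [[0, 0, -0.07, 0, 0, 0, -1], [0, 0, 0, 0, 0, 0, -1]]}}

```text
time_s: 19.93
tool_pos: [0.5302, -0.1953, 0.0682]
tcp_rot: [0.0, -0.54, 0.842, -0.0]
force: [1.5, 2.4, 5.3]
width: 0.0459
```

```bash
echo 'print("jt6",s["joint_torque"][5].round(3))'>>st.py; python3 st.py
```

```text
t 19.9333 pos [ 0.5302 -0.1953  0.0682] F [1.53 2.35 5.29] M [ 0.183 -0.391  0.007] w 0.0459 q6 -0.432 yaw -2.0
jt6 -0.807
```

Request:
{"op": "apply_moves", "data": {"deltas": [[0, 0, -0.07, 0, 0, 0, -1], [0, 0, 0, 0, 0, 0, -1]]}}

```text
time_s: 20.1
tool_pos: [0.5302, -0.1953, 0.0683]
tcp_rot: [0.0, -0.51, 0.86, -0.0]
force: [0.3, 0.3, 5.6]
width: 0.0456
```

```bash
python3 st.py
```

```text
t 20.1 pos [ 0.5302 -0.1953  0.0683] F [0.34 0.3  5.59] M [ 0.2   -0.383 -0.054] w 0.0456 q6 -0.502 yaw -2.071
jt6 -0.753
```

```bash
python3 - <<'E'
from h import *
T,s=tcp(); im,d=manip.capture("wrist")
cv2.imwrite("pics/w6a.png",cv2.resize(im[180:340,230:410],None,fx=3.7,fy=3.7,interpolation=cv2.INTER_CUBIC))
E
python3 st.py
```

```text
t 20.15 pos [ 0.5302 -0.1954  0.0683] F [1.19 1.65 5.01] M [ 0.247 -0.366 -0.049] w 0.0455 q6 -0.5 yaw -2.068
jt6 -0.305
```

View pics/w6a.png

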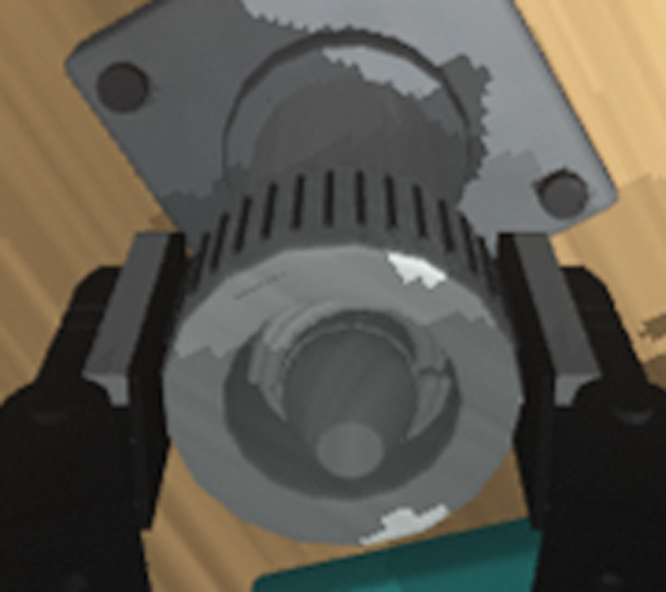

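Request:
{"op": "apply_moves", "data": {"deltas": [[0, 0, -0.08, 0, 0, 0, -1], [0, 0, 0, 0, 0, 0, -1], [0, 0, 0, 0, 0, 0, -1]]}}

```text
time_s: 20.4
tool_pos: [0.5301, -0.1954, 0.0683]
tcp_rot: [0.0, -0.477, 0.879, -0.0]
force: [0.9, 0.6, 5.5]
width: 0.0459
```

```bash
python3 st.py
```

```text
t 20.4 pos [ 0.5301 -0.1954  0.0683] F [0.93 0.58 5.49] M [ 0.248 -0.334 -0.025] w 0.0459 q6 -0.579 yaw -2.148
jt6 -0.101
```

Request:
{"op": "apply_moves", "data": {"deltas": [[0, 0, -0.08, 0, 0, 0, -1], [0, 0, 0, 0, 0, 0, -1], [0, 0, 0, 0, 0, 0, -1]]}}

```text
time_s: 20.65
tool_pos: [0.53, -0.1954, 0.0682]
tcp_rot: [0.0, -0.441, 0.897, -0.0]
force: [0.0, 1.2, 5.3]
width: 0.0455
```

```bash
python3 st.py
```

```text
t 20.65 pos [ 0.53   -0.1954  0.0682] F [0.02 1.17 5.26] M [ 0.27  -0.295 -0.099] w 0.0455 q6 -0.659 yaw -2.228
jt6 -0.056
```

```bash
cat > av.py <<'E'
from h import *
F=[];M=[]
for i in range(5):
    manip.capture("top"); s=manip.read_state(); F.append(s["force"]);M.append(s["wrist_torque"])
T,s=tcp()
print("t",s["time_s"],"z",s["tool_pos"].round(4),"F",np.mean(F,0).round(2),"M",np.mean(M,0).round(3),"sd",np.std(M,0).round(3),"q6",s["qpos"][5].round(3),"jt6",s["joint_torque"][5].round(3))
E
python3 av.py
```

```text
t 20.9 z [ 0.53   -0.1954  0.0682] F [0.31 1.57 5.28] M [ 0.293 -0.235 -0.119] sd [0.022 0.029 0.021] q6 -0.659 jt6 0.098
```

Request:
{"op": "apply_moves", "data": {"deltas": [[0, 0, -0.08, 0, 0, 0, -1], [0, 0, 0, 0, 0, 0, -1]]}}

```text
time_s: 21.07
tool_pos: [0.53, -0.1953, 0.0682]
tcp_rot: [-0.0, -0.403, 0.915, -0.0]
force: [-0.5, 2.0, 5.5]
width: 0.0455
```

```bash
python3 av.py
```

```text
t 21.3167 z [ 0.53   -0.1953  0.0682] F [-0.03  1.9   6.1 ] M [ 0.433 -0.069 -0.123] sd [0.039 0.013 0.025] q6 -0.739 jt6 0.126
```

Request:
{"op": "apply_moves", "data": {"deltas": [[0, 0, -0.1, 0, 0, 0, -1], [0, 0, 0, 0, 0, 0, -1]]}}

```text
time_s: 21.48
tool_pos: [0.5299, -0.1952, 0.0682]
tcp_rot: [-0.0, -0.357, 0.934, 0.0]
force: [-1.6, 2.1, 5.8]
width: 0.0454
```

```bash
python3 av.py
```

```text
t 21.7333 z [ 0.5299 -0.1953  0.0682] F [-0.45  1.68  5.43] M [ 0.44  -0.027 -0.185] sd [0.022 0.041 0.027] q6 -0.839 jt6 0.17
```

Request:
{"op": "apply_moves", "data": {"deltas": [[0, 0, -0.05, 0, 0, 0, -1], [0, 0, 0, 0, 0, 0, -1]]}}

```text
time_s: 21.9
tool_pos: [0.5298, -0.1954, 0.0682]
tcp_rot: [-0.0, -0.335, 0.942, -0.0]
force: [-0.7, 0.8, 5.9]
width: 0.0456
```

```bash
python3 av.py
```

```text
t 22.15 z [ 0.5298 -0.1954  0.0682] F [-0.87  1.67  5.63] M [ 0.315  0.058 -0.092] sd [0.013 0.02  0.025] q6 -0.889 jt6 0.063
```

Request:
{"op": "apply_moves", "data": {"deltas": [[0, 0, -0.015, 0, 0, 0, -1], [0, 0, -0.015, 0, 0, 0, -1], [0, 0, -0.015, 0, 0, 0, -1]]}}

```text
time_s: 22.4
tool_pos: [0.5297, -0.1954, 0.0682]
tcp_rot: [-0.0, -0.314, 0.949, -0.0]
force: [-1.4, 1.3, 5.6]
width: 0.0456
```

```bash
python3 st.py; python3 av.py
```

```text
t 22.4 pos [ 0.5297 -0.1954  0.0682] F [-1.38  1.29  5.63] M [0.218 0.157 0.387] w 0.0456 q6 -0.934 yaw -2.502
jt6 -0.165
t 22.65 z [ 0.5297 -0.1954  0.0682] F [-0.79  1.32  6.19] M [0.169 0.11  0.265] sd [0.017 0.014 0.026] q6 -0.933 jt6 -0.256
```

Resistance has risen: 0.39 N·m while turning and 0.27 N·m static, with z held at the stop. Now I'll back off half a turn counter-clockwise.

Request:
{"op": "apply_moves", "data": {"deltas": [[0, 0, 0.08, 0, 0, 0.01, -1], [0, 0, 0.1, 0, 0, 0.01, -1], [0, 0, 0.1, 0, 0, 0.01, -1], [0, 0, 0.1, 0, 0, 0.01, -1], [0, 0, 0.1, 0, 0, 0.01, -1], [0, 0, 0.1, 0, 0, 0.018, -1], [0, 0, 0, 0, 0, 0, -1]]}}

```text
time_s: 23.23
tool_pos: [0.5295, -0.1956, 0.0683]
tcp_rot: [-0.001, -0.573, 0.819, 0.0]
force: [-0.6, -0.4, 3.4]
width: 0.0457
```

```bash
python3 st.py
```

```text
t 23.2333 pos [ 0.5295 -0.1956  0.0683] F [-0.57 -0.36  3.39] M [-0.063 -0.047  0.052] w 0.0457 q6 -0.351 yaw -1.92
jt6 1.369
```

Request:
{"op": "apply_moves", "data": {"deltas": [[0, 0, 0.1, 0, 0, 0.018, -1], [0, 0, 0.1, 0, 0, 0.018, -1], [0, 0, 0.1, 0, 0, 0.018, -1], [0, 0, 0.1, 0, 0, 0.018, -1], [0, 0, 0.1, 0, 0, 0.018, -1], [0, 0, 0.1, 0, 0, 0.018, -1], [0, 0, 0, 0, 0, 0, -1]]}}

```text
time_s: 23.82
tool_pos: [0.5291, -0.1952, 0.0685]
tcp_rot: [0.001, 0.788, -0.615, -0.001]
force: [-0.7, -0.3, -0.1]
width: 0.046
```

```bash
python3 st.py
```

```text
t 23.8167 pos [ 0.5291 -0.1952  0.0685] F [-0.65 -0.27 -0.11] M [ 0.088 -0.021 -0.013] w 0.046 q6 0.244 yaw -1.325
jt6 1.391
```

Request:
{"op": "apply_moves", "data": {"deltas": [[0, 0, 0.1, 0, 0, 0.02, -1], [0, 0, 0.1, 0, 0, 0.02, -1], [0, 0, 0.1, 0, 0, 0.02, -1], [0, 0, 0.1, 0, 0, 0.02, -1], [0, 0, 0.1, 0, 0, 0.02, -1], [0, 0, 0.1, 0, 0, 0.02, -1], [0, 0, 0.1, 0, 0, 0.02, -1], [0, 0, 0, 0, 0, 0, -1]]}}

```text
time_s: 24.48
tool_pos: [0.5291, -0.195, 0.0698]
tcp_rot: [0.0, 0.951, -0.309, -0.001]
force: [-0.3, -0.4, -1.1]
width: 0.0456
```

```bash
python3 st.py
```

```text
t 24.4833 pos [ 0.5291 -0.195   0.0698] F [-0.33 -0.35 -1.09] M [ 0.034  0.054 -0.002] w 0.0456 q6 0.941 yaw -0.628
jt6 1.406
```

Request:
{"op": "apply_moves", "data": {"deltas": [[0, 0, 0.1, 0, 0, 0.02, -1], [0, 0, 0.1, 0, 0, 0.02, -1], [0, 0, 0.1, 0, 0, 0.02, -1], [0, 0, 0.1, 0, 0, 0.02, -1], [0, 0, 0.1, 0, 0, 0.02, -1], [0, 0, 0.1, 0, 0, 0.02, -1], [0, 0, 0.1, 0, 0, 0.02, -1], [0, 0, 0, 0, 0, 0, -1]]}}

```text
time_s: 25.15
tool_pos: [0.5292, -0.195, 0.0713]
tcp_rot: [-0.0, 0.999, 0.035, -0.001]
force: [0.2, 0.4, -1.5]
width: 0.046
```

Request:
{"op": "apply_moves", "data": {"deltas": [[0, 0, 0.1, 0, 0, 0.02, -1], [0, 0, 0.1, 0, 0, 0.02, -1], [0, 0, 0.1, 0, 0, 0.02, -1], [0, 0, 0.1, 0, 0, 0.02, -1], [0, 0, 0.1, 0, 0, 0.02, -1], [0, 0, 0.1, 0, 0, 0.02, -1], [0, 0, 0, 0, 0, 0, -1]]}}

```text
time_s: 25.73
tool_pos: [0.5294, -0.1951, 0.0727]
tcp_rot: [-0.0, 0.945, 0.328, -0.001]
force: [0.8, 0.5, -1.6]
width: 0.0457
```

```bash
python3 av.py
```

```text
t 25.9833 z [ 0.5298 -0.1951  0.0733] F [ 0.09 -0.24 -1.82] M [ 0.023 -0.021 -0.023] sd [0.022 0.032 0.028] q6 2.236 jt6 -0.058
```

Request:
{"op": "apply_moves", "data": {"deltas": [[0, 0, 0, 0, 0, 0, 0], [0, 0, 0, 0, 0, 0, 0.6], [0, 0, 0, 0, 0, 0, 1], [0, 0, 0, 0, 0, 0, 1], [0, 0, 0, 0, 0, 1, 1], [0, 0, 0, 0, 0, 2, 1], [0, 0, 0, 0, 0, 3, 1], [0, 0, 0, 0, 0, 3, 1], [0, 0, 0, 0, 0, 3, 1], [0, 0, 0, 0, 0, 0, 1]]}}

```text
time_s: 26.82
tool_pos: [0.5323, -0.1965, 0.2026]
tcp_rot: [0.004, 0.944, 0.329, 0.005]
force: [0.6, -0.7, 1.1]
width: 0.0853
```

```bash
python3 st.py; python3 - <<'E'
from h import *
T,s=tcp(); im,d=manip.capture("wrist"); K,P=calib("wrist",T)
cv2.imwrite("pics/w7.png",im)
v,u=np.mgrid[:400,:640]; W=((P[:3,:3]@(np.linalg.inv(K)@np.stack([u*d,v*d,d]).reshape(3,-1))).T+P[:3,3])
r=np.hypot(W[:,0]-.5303,W[:,1]-.1953+.3906)
for lo,hi,n in((.0,.0035,"stud top"),(.016,.021,"ring top")):
    m=(d.ravel()>0)&(r>lo)&(r<hi)&(W[:,2]>.09); print(n,m.sum(),np.median(W[m][:,2]) , W[m].mean(0))
m=(d.ravel()>0)&(r>.015)&(r<.022)&(W[:,2]>.095)&(W[:,2]<.115); p=W[m]; A=np.c_[p[:,:2]-p[:,:2].mean(0),np.ones(len(p))]; c=np.linalg.lstsq(A,p[:,2],rcond=None)[0]; print("tilt",c)
im,d=manip.capture("scene"); cv2.imwrite("pics/s7.png",cv2.resize(im[200:320,200:340],None,fx=5,fy=5,interpolation=cv2.INTER_CUBIC)); cv2.imwrite("pics/s7f.png",im)
E
```

```text
t 26.8167 pos [ 0.5323 -0.1965  0.2026] F [ 0.57 -0.7   1.11] M [-0.05  -0.02   0.038] w 0.0853 q6 2.239 yaw 0.671
jt6 -0.001
stud top 49 0.10742073466566798 [ 0.53029324 -0.19536508  0.10739563]
ring top 2197 0.28222919626224857 [ 0.53807085 -0.1930221   0.22661554]
tilt [-0.01358734  0.0020291   0.10306285]
```

View pics/s7.png

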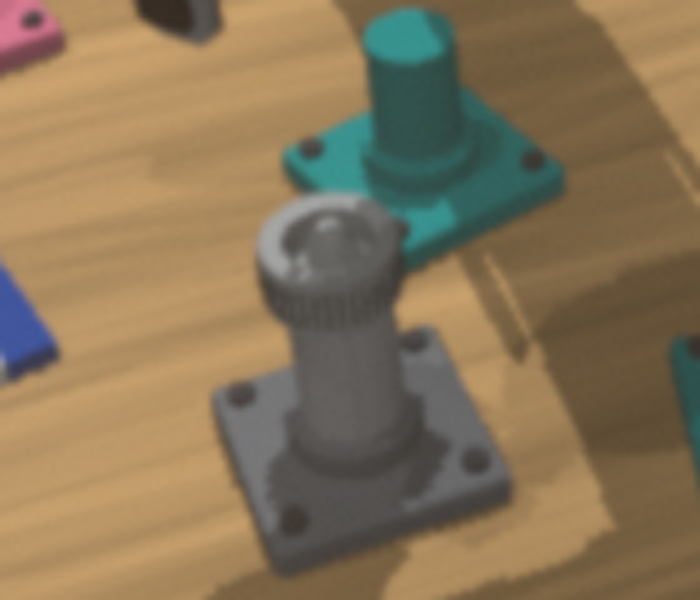

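View pics/w7.png

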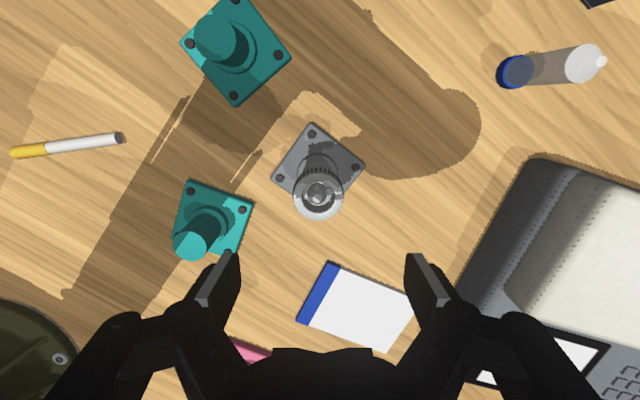

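Request:
{"op": "apply_moves", "data": {"deltas": [[0, 0, 0, 0, 0, 0, 1], [0, 0, 0, 0, 0, 0, 1], [0, 0, 0, 0, 0, 0, 1], [0, 0, 0, 0, 0, 0, 1]]}}

```text
time_s: 27.25
tool_pos: [0.5296, -0.1952, 0.1927]
tcp_rot: [-0.0, 0.944, 0.329, -0.001]
force: [-0.0, -0.9, 0.5]
width: 0.0857
```

```bash
python3 - <<'E'
from h import *
T,s=tcp(); im,d=manip.capture("wrist"); K,P=calib("wrist",T)
v,u=np.mgrid[:400,:640]; W=((P[:3,:3]@(np.linalg.inv(K)@np.stack([u*d,v*d,d]).reshape(3,-1))).T+P[:3,3])
r=np.hypot(W[:,0]-.5303,W[:,1]+.1953); m=(d.ravel()>0)&(r<.03)&(r>.012)&(abs(W[:,2]-.103)<.003); p=W[m]
print(np.median(p[:,2]),(p.min(0)+p.max(0))/2,p.max(0)-p.min(0)); print(s["joint_vel"].round(3),s["force"].round(2))
print(manip.hand_in())
E
```

```text
0.10361483747017067 [ 0.52977321 -0.19593087  0.10300624] [0.04521818 0.04533014 0.00577096]
[-0.001 -0.002  0.007  0.001 -0.001 -0.   ] [-0.01 -0.87  0.5 ]
the job is handed in; nothing more can be done
None
```

The ring gauge is released and resting on the thread, and I handed the job in at about 27 s of the 72 s allowed. No verdict is reported.

- **Screwing down:** I took the ring off the rest, set it on the stud and screwed it clockwise with one regrip. It bottomed at tool z 0.0682 m. The turning moment then rose to about 0.27 N·m held still, with a brief 0.39 N·m while turning.
- **Backing off:** I turned it back about half a turn and let go.

**Last checks:**
- The ring's top face is at z ≈ 0.1036 m. Its lower face is therefore about 4.6 mm above the shoulder, inside the 2 to 8 mm allowed.
- The ring is less than 1 mm from the stud's axis.
- It is tilted about 0.014 rad.
- The gripper is open and clear, more than 8 cm above the ring.
- I saw no sign in the pictures of anything else having moved, but I did not measure the other things' positions.

**Disagreement:** just before the stop, the moments I read with the arm still came out with the wrong sign (−0.09 to −0.19 N·m). I put this down to friction holding the overshoot of each small step, so I relied on a slow continuous turn instead. As a result, the final moment went slightly above the 0.15 to 0.25 N·m band, and its peak came close to the 0.4 N·m forcing level.

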